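# Tool check: put the tweezers away and show the screwdriver to the inspection camera

## Robot

A 6-joint arm with a two-finger parallel gripper is mounted at the origin on a cart in front of the work surface, level with it; the furniture and walls round the work are solid. World frame = base frame: x ahead of the robot, y to its left, z up, the work surface at z = 0. Lengths are in m, angles in rad, forces in N, time in s.
With the tool pointing down it reaches from about 0.35 to 0.85 m from the base axis. Payload 8.1 kg.
Tool frame: the origin (TCP) lies between the finger pads; the fingertips stand 11 mm ahead of it and the grasp point (between the pads) lies 8 mm behind it (robot.tips_ahead is the distance from the TCP to the fingertips, in m); z points along the fingers, y is the line along which they close (so a half turn about z gives the same grasp; the last joint's range is limited). The gripper opens to 93 mm and grips with 3 to 60 N. Pads are 15 mm wide; open, the fingers measure 128 mm over their backs; the gripper's body (75 mm by 188 mm) begins 65 mm behind the grasp point.
Start: joints at [1.238, 0.13, 1.488, -0, 1.523, -0.085], TCP at [0.147, 0.582, 0.23] pointing down, gripper open.
Joint ranges: [-2.96, 2.96], [-0.89, 2.26], [0.02, 2.5], [-1.34, 4.48], [0, 2.73], [-2.66, 2.66]. Speed limits (rad/s): [2.39, 2.39, 2.79, 3.14, 3.14, 3.14].

## Interface

Orientations are given as a rotation vector (axis times angle).
In Python, from plant import robot gives the robot as it stands. The module is installed in compiled form; this text tells all that it offers.
- The arm moves only by the tool move_arm, never from a script. Its argument "deltas" is one flat list of numbers, 7 for each row, row after row: the shift along the tool's x, y, z in m, then the turn, a rotation vector about the tool's x, y, z in rad, then the opening, from 0 (shut) to 1 (fully open). A call has 1 to 12 rows; each row is the pose to reach, as a shift and turn from the pose commanded when the call began, along the tool's axes at that moment; what a row does not reach only later rows make up. A row lasts 1/8 s, in which the tool goes at most 62.5 mm and 10.7 degrees, less where a joint would pass 70% of its speed; a pose out of reach is approached as far as the arm can. A call with a gripper value outside its range is refused whole. The fingers move at their own pace and stop on an object; "squeeze" is the grip in N (left out, the last holds). Time passes only in rows, so rows that repeat a pose let the fingers close. It gives the time, the measured TCP pose, the force, the opening and the grip force at its end, in the units of the state.
- robot.read_state(): the state, without advancing time (a new reading comes with each control period).
- robot.read_camera(name): name is "side" or "top"; returns (picture, depth): 400x640x3 uint8, red, green, blue; 400x640 float32, m along the optical axis (not along the pixel's ray), 0 where there is no reading.
- robot.camera_model(name): a dict with "K" (3x3 intrinsics, pixels), "R" (3x3) and "t" (3): a world point X has camera coordinates R X + t. Camera axes: x right, y down, z forward; pixel columns grow to the right and rows downward; lengths in m; the calibration is good to about 2 mm. A picture is of the moment at which its call begins. camera_model takes no time and is no camera call.
- robot.close_job(): hands the job in; it is judged then, once.
Trained networks look in the newest picture that a camera, given by its name, has taken for a name from the list of things; names that differ only in an ending like _2 or _b are one class to them, and where a whole thing is asked for, a point or a joint stands for the part that bears it (a point fixed in the world has none). Each returns a list of dicts, best first, with "confidence" (0 to 1); they miss things now and then, are a little off and sometimes report something else, mostly with a low value. They report only what shows in the picture. A call takes as long as a camera call.
- robot.recognise(camera, label): "uv" ([column, row] in pixels, amid what is visible of it).
The state is a dict: "t": time; "q": joint angles; "dq": joint speeds; "joint_torque": joint torques, N m; "tool_pos": TCP position; "orientation": TCP orientation; "force": force on the tool from outside, world axes, zero at the start; "wrist_torque": the same for the moment, N m; "opening": finger opening in m; "gripper_force": force on a finger pad.
Only numpy, scipy, OpenCV 4.12 (cv2) and the standard library are available. Lean on these libraries where they do the work, as an engineer would, in place of code of your own. Each camera call takes 0.05 s, during which the arm holds its last target. There are 200 camera calls.

## Task

We are checking the bench tools one by one. The tweezers are done: lay them flat and lengthwise on the dark liner pad of the empty tray compartment and let go; then take the screwdriver out of the tray and hold it still in the air in front of the inspection camera, level, its shaft in line with the camera's view and its blade pointing straight at the lens, with the blade's tip 9 cm from the lens and centred in front of it. Finish while still holding the screwdriver there, do not touch the camera or its stand, and leave the cutter, the vial and the bottle where they are.

Things in the scene. Friction and masses are not known exactly. Their poses are not given: they have to be found in the camera images.
- tweezers_center (a point): Centre (half-way up) of the steel tweezers that lie on their side on the bench, to the right of the tray: 125 long along own y, 16 wide along own x, 10 high; z is up. Solid enough to be gripped across the 16 mm at the middle.
- tweezers: The same tweezers; origin under the centre, on the underside.
- tray: Fixed aluminium tray, 214 long (own x), 132 wide (own y), floor 3 thick; origin at its underside's centre. Two lengthwise compartments, centre lines y = -30 and +30: one holds the screwdriver, the other only the liner pad; which is which varies. Lengthwise walls 3 thick, tops 12 above the bench, cut away over the middle 96 (x = -48 to 48) as finger room; end walls 13 high.
- liner: Dark rubber pad, 140 x 36 x 2, fixed on the floor of the empty compartment, long side along own x (lengthwise in the compartment), origin at the centre of its underside, 3 above the bench. The tweezers belong on it; either end may point either way.
- screwdriver: The screwdriver lying lengthwise in a tray compartment; origin under its middle, on its underside. About 0.06 kg (0.04 to 0.09). It may be rolled about its own long axis (y).
- screwdriver_handle (a point): Centre of the screwdriver's handle, on its axis: handle round, 26 in diameter, 90 long along own y, the shaft towards own -y. As it lies the axis is about 16 above the bench, level, and the handle is at the end of the tray nearer the robot. The middle of the handle is 45 from the middle of the tray.
- screwdriver_tip (a point): Tip of the screwdriver's blade, on its axis, 135 from the handle's centre along own -y. Shaft 6 thick.
- camera_stand: Fixed stand of the inspection camera behind the tray: base plate 100 x 100 x 12 (origin at the bottom of its front edge, plate towards own +x), post 16 in diameter, 312 high, 70 behind the origin.
- camera_head: Grey box camera with a short black lens barrel 38 in diameter, clamped to the post at a height that varies (lens axis 140 to 250 above the bench) and fixed there. Origin on the lens axis, above the stand's; it looks level along its own -x; box 52 wide and 46 high, front glass at x = -20.
- lens (a point): Centre of the lens's front glass; the camera looks along this frame's -x, level.
- view_point (a point): The point in the air 90 straight in front of the lens glass, on the lens axis, where the blade's tip is wanted; x axis along the camera's line of sight, +x towards the lens.
- cutter_center (a point): Centre of the snap-off cutter on the dark grey mat to the left of the tall filter column (fixed, 420 high, 230 across, standing left of the tray: keep the arm clear of it), 142 long (own y), 18 wide, 15 high. Loose; leave it.
- vial_center (a point): Centre of a small capped glass vial, 25 in diameter, 52 high, standing beyond the tweezers, to the right of the tray. Loose; leave it.
- bottle_center (a point): Centre of a small white plastic bottle, 40 in diameter, 82 high, standing to the left of the camera stand. Loose; leave it.

How it is judged:
On the way:
1. the tweezers lie flat and lengthwise on the liner pad, let go (x of tweezers_center in the frame of liner between -0.03 and 0.03 m and y of tweezers_center in the frame of liner between -0.015 and 0.015 m and z of tweezers_center in the frame of liner below 0.012 m and angle between the y axis of tweezers_center and the x axis of liner, either way round below 0.2 rad and angle between tweezers_center's own z axis and vertical below 0.15 rad and contact force between tweezers and the fingers below 0.05 N and linear speed of tweezers below 0.02 m/s), for 0.2 s.
At the end, for the whole second after the job is handed in: Tweezers flat, let go, within 30 mm lengthwise, 15 mm sideways and 0.2 rad of the pad. Screwdriver held still by the fingers alone, tip within 20 mm of the point 90 mm before the lens, axis within 0.2 rad of the view, blade to the lens. Cutter moved under 20 mm, vial and bottle under 25 mm (all of step 1 and distance between screwdriver_tip and view_point below 0.02 m and angle between the y axis of screwdriver_tip and the x axis of view_point, either way round below 0.2 rad and x of screwdriver_handle in the frame of camera_head below -0.16 m and contact force between screwdriver and the fingers above 1 N and contact force between screwdriver and camera_head below 0.05 N and contact force between screwdriver and tray below 0.05 N and contact force between screwdriver and camera_stand below 0.05 N and contact force between screwdriver and tweezers below 0.05 N and linear speed of screwdriver below 0.02 m/s and angular speed of screwdriver below 0.15 rad/s and distance of cutter_center from where it was at the start of the episode below 0.02 m and distance of each of vial_center, bottle_center from where it was at the start of the episode below 0.025 m); the arm keeps its last pose, push and grip.
It fails at once if the camera or its stand is touched (contact force between any of camera_head, camera_stand and the arm above 1 N or contact force between any of camera_head, camera_stand and the fingers above 1 N or contact force between any of camera_head, camera_stand and screwdriver above 1 N).
It fails at once if the cutter, the vial or the bottle is moved from its place (distance of any of cutter_center, vial_center, bottle_center from where it was at the start of the episode above 0.04 m).
It also fails if it takes over 48 s, if anything falls off the work surface, if the arm or the gripper's body presses on something with over 40 N, if the wrist force passes 120 N, or if a joint passes its speed limit or range.

## Working session

There is one attempt and no reset: what is moved stays moved. The work goes in short steps, Python scripts to look and compute and a tool call to move; the robot and the scene stay as the last step left them, time stands still between calls to the robot, and variables do not carry over. Pictures are saved under pics/ and viewed, at most 10 in all, crops included, and the job is handed in when it is done.

Besides the shell and the picture viewer there is one more tool, called after "Request:" as name(argument=value, ...) on one line, values as JSON. move_arm: Moves the arm, as the interface text tells. Its arguments: {"type":"object","properties":{"deltas":{"type":"array","items":{"type":"number"}},"squeeze":{"type":"number"}},"required":["deltas"]}

```bash
mkdir -p pics; cat > h.py <<'E'
import numpy as np, cv2
from plant import robot
from scipy.spatial.transform import Rotation as Rn
def cap(n,f=None):
    p,d=robot.read_camera(n)
    if f: cv2.imwrite('pics/'+f,p[:,:,::-1])
    return p,d
def pts(n,d):
    m=robot.camera_model(n);K,R,t=[np.array(m[k]) for k in('K','R','t')]
    v,u=np.mgrid[:d.shape[0],:d.shape[1]]
    c=np.stack([(u-K[0,2])/K[0,0]*d,(v-K[1,2])/K[1,1]*d,d],-1)
    w=(c-t)@R; w[d==0]=np.nan
    return w
E
python3 - <<'E'
from h import *
np.set_printoptions(precision=4,suppress=True)
print(robot.read_state()['tool_pos'],robot.read_state()['orientation'],robot.tips_ahead)
for c in('top','side'):
    p,d=cap(c,c+'0.png');w=pts(c,d);np.savez(c+'0.npz',p=p,w=w)
    m=robot.camera_model(c);print(c,-np.array(m['R']).T@m['t'],np.array(m['R'])[2],m['K'][0])
    for l in('tweezers_center','liner','tray','screwdriver_handle','screwdriver_tip','lens','camera_head','camera_stand','vial_center','bottle_center','cutter_center'):
        for r in robot.recognise(c,l)[:2]:
            u,v=r['uv'];print(l,np.round([u,v,r['confidence']],2),w[int(v),int(u)])
E
```

```text
[0.147  0.5811 0.2286] [-0.3883 -3.1171  0.0029] 0.011
top [ 0.458  -0.1404  1.3646] [ 0.1061  0.0092 -0.9943] [511.4659   0.     317.821 ]
liner [373.2 259.2   0.6] [ 0.4485 -0.2736  0.0016]
tray [362.6  251.8    0.86] [ 0.4695 -0.2444  0.0061]
screwdriver_handle [353.8  273.1    0.58] [ 0.4127 -0.2189  0.0283]
screwdriver_tip [356.7  273.3    0.86] [ 0.4126 -0.227   0.0231]
lens [384.9  137.8    0.61] [ 0.7184 -0.2768  0.2529]
camera_head [384.  139.3   0.8] [ 0.7133 -0.2763  0.2558]
camera_stand [376.7  147.2    0.71] [ 0.6967 -0.2591  0.2495]
camera_stand [191.8  222.9    0.67] [0.5468 0.2092 0.0103]
bottle_center [334.1  150.7    0.59] [ 0.7251 -0.17    0.0823]
side [ 0.3989 -0.7947  0.6892] [ 0.2277  0.7418 -0.6308] [370.0534   0.     327.9573]
tweezers_center [321.5  353.2    0.68] [ 0.4872 -0.4389  0.0071]
tweezers_center [413.4  215.     0.68] [ 0.7537 -0.2717  0.1454]
liner [282.3  294.1    0.94] [ 0.445  -0.2814  0.0087]
liner [261.4  276.3    0.35] [ 0.4091 -0.231   0.0259]
tray [292.4  283.9    0.67] [ 0.4736 -0.2559  0.0046]
screwdriver_handle [264.6 277.5   0.8] [ 0.4152 -0.2312  0.0202]
screwdriver_handle [405.6  190.1    0.73] [ 0.7042 -0.3044  0.2515]
screwdriver_tip [261.   276.6    0.69] [ 0.4091 -0.231   0.0259]
lens [404.2  190.4    0.73] [ 0.7041 -0.3011  0.2491]
camera_head [408.1  190.     0.97] [ 0.7091 -0.307   0.2522]
camera_stand [413.7  213.     0.59] [ 0.752  -0.273   0.1528]
camera_stand [266.4  275.8    0.23] [ 0.4205 -0.2299  0.0237]
bottle_center [379.2  221.8    0.56] [ 0.7191 -0.1818  0.0596]
bottle_center [316.7  346.9    0.32] [ 0.4828 -0.4187  0.001 ]
cutter_center [281.9  168.8    0.45] [0.5462 0.192  0.0168]
```

View pics/top0.png

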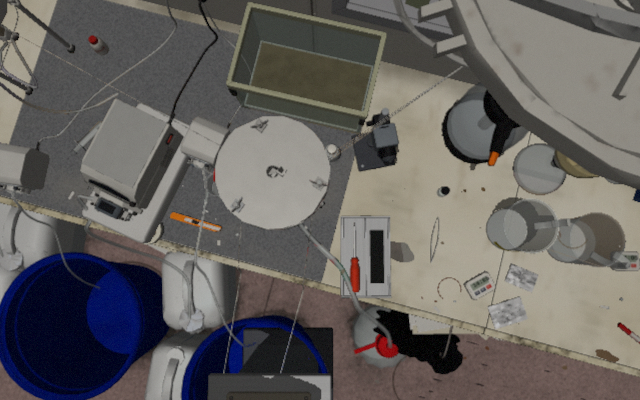

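View pics/side0.png

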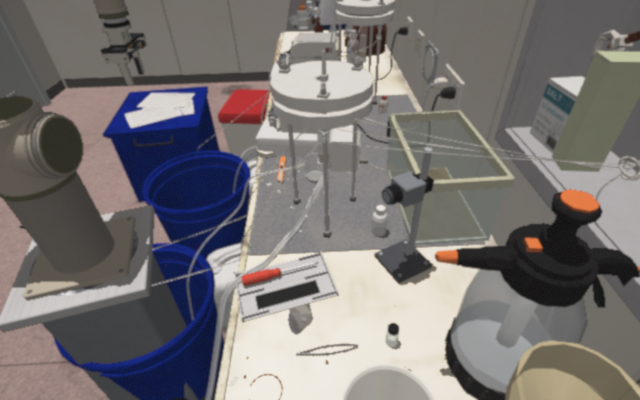

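```bash
cat >> h.py <<'E'
def ortho(c,p,z,x0=.3,x1=.85,y0=-.55,y1=-.1,s=1000):
    # row=(x1-x)*s, col=(y1-y)*s
    m=robot.camera_model(c);K,R,t=[np.array(m[k]) for k in('K','R','t')]
    r,cc=np.mgrid[:int((x1-x0)*s),:int((y1-y0)*s)]
    X=np.stack([x1-r/s,y1-cc/s,np.full(r.shape,z)],-1)@R.T+t
    q=X@K.T
    return cv2.remap(p,(q[...,0]/q[...,2]).astype(np.float32),(q[...,1]/q[...,2]).astype(np.float32),cv2.INTER_LINEAR)
E
python3 - <<'E'
from h import *
np.set_printoptions(precision=4,suppress=True)
ims=[]
for c in('top','side'):
    f=np.load(c+'0.npz');p,w=f['p'],f['w']
    o=ortho(c,p,.006);ims.append(o)
    g=o.max(2)
    m=((g<60)*255).astype(np.uint8)
    n,l,st,ce=cv2.connectedComponentsWithStats(m)
    for i in range(1,n):
        if 2500<st[i,4]<9000:
            rr=cv2.minAreaRect(np.argwhere(l==i)[:,::-1].astype(np.float32))
            print(c,'dark',[.85-rr[0][1]/1000,-.1-rr[0][0]/1000],rr[1],rr[2])
    pf=p.astype(float);red=(pf[...,0]>110)&(pf[...,1]<80)&(pf[...,2]<80)&(abs(w[...,0]-.4)<.12)&(abs(w[...,1]+.22)<.08)&(w[...,2]>0.005)&(w[...,2]<.06)
    q=w[red];a=q[:,:2];mu=a.mean(0);_,s,V=np.linalg.svd(a-mu);e=(a-mu)@V[0]
    print(c,'red',len(q),mu,V[0],e.min(),e.max(),'mid',mu+V[0]*(e.max()+e.min())/2,'z',np.percentile(q[:,2],[5,50,95]))
    ro=(o[...,0]>110)&(o[...,1]<80)&(o[...,2]<80)
    # gripper-relevant obstacles
    sel=(w[...,2]>.015)&(abs(w[...,0]-.5)<.2)&(abs(w[...,1]+.3)<.2)
h=np.hstack(ims);cv2.imwrite('pics/ortho.png',h[...,::-1])
# height map text
f=np.load('top0.npz')['w'];sel=np.isfinite(f[...,0])
import collections
H=collections.defaultdict(float)
for X in f[sel]:
    if .26<X[0]<.86 and -.56<X[1]<-.08: k=(round(X[0]/.02),round(X[1]/.02));H[k]=max(H[k],X[2])
print('y',[round(-.08-.02*j,2) for j in range(25)])
for i in range(43,12,-1):print('%.2f'%(i*.02),' '.join('%3d'%(H.get((i,-4-j),0)*1000) for j in range(25)))
E
```

```text
top dark [0.7670102767944336, -0.4962225952148438] (162.04522705078125, 55.53235626220703) 65.55604553222656
top dark [0.7435576934814453, -0.2842884674072266] (100.6075668334961, 116.49297332763672) 78.69007110595703
top dark [0.45599999999999996, -0.28300000000000003] (136.0, 34.0) 90.0
top red 238 [ 0.4079 -0.2215] [-0.9991 -0.0434] -0.04335995777972754 0.04414541295921912 mid [ 0.4075 -0.2215] z [0.019  0.0255 0.0309]
side dark [0.7475071411132812, -0.29453706359863285] (96.72762298583984, 58.73154067993164) 79.11447143554688
side dark [0.45599999999999996, -0.28300000000000003] (132.0, 28.0) 90.0
side red 199 [ 0.409  -0.2315] [-0.9989 -0.0466] -0.042489563977017974 0.04120511629822662 mid [ 0.4097 -0.2315] z [0.0166 0.0224 0.0274]
y [-0.08, -0.1, -0.12, -0.14, -0.16, -0.18, -0.2, -0.22, -0.24, -0.26, -0.28, -0.3, -0.32, -0.34, -0.36, -0.38, -0.4, -0.42, -0.44, -0.46, -0.48, -0.5, -0.52, -0.54, -0.56]
0.86   0   0   0   0   0   0  18  18 204 208   5   8   3   4   5   4   6   6   5   5 181 217   0   0   0
0.84   0   0   0   0   0   0   0   0 206 205   5   1   7   7   5   5   7 37
[... 2381 characters left out ...]
33  24  20  10  11  11   5   4   6   6   6   4   7   8  19  22  20  21
0.36   0   0   0   0   4  14  26  32  21  18  17  17  15   6   6   7   7   5   5   6   8   7  18  20  21
0.34   0   0   0   0   0   0   8  24   8   6   9   6   5   6   8   5   8   6   5   6   9   4  15  17   6
0.32   0   0   0   0   0   0   0   9   4   0   0   6   5   5   7   6   6   7   6   7   9   6   5   5   6
0.30   0   0   0   0   0   0   0   0   0   0   0   0   0   0   1   3   5   6   4   6   5   5   6   4   6
0.28   0   0   0   0   0   0   0   0   0   0   0   0   0   0   0   0   0   0   6   3  10   5   7   7   4
0.26   0   0   0   0   0   0   0   0   0   0   0   0   0   0   0   0   0   0   0   0   0   0   2   4   2
```

View pics/ortho.png

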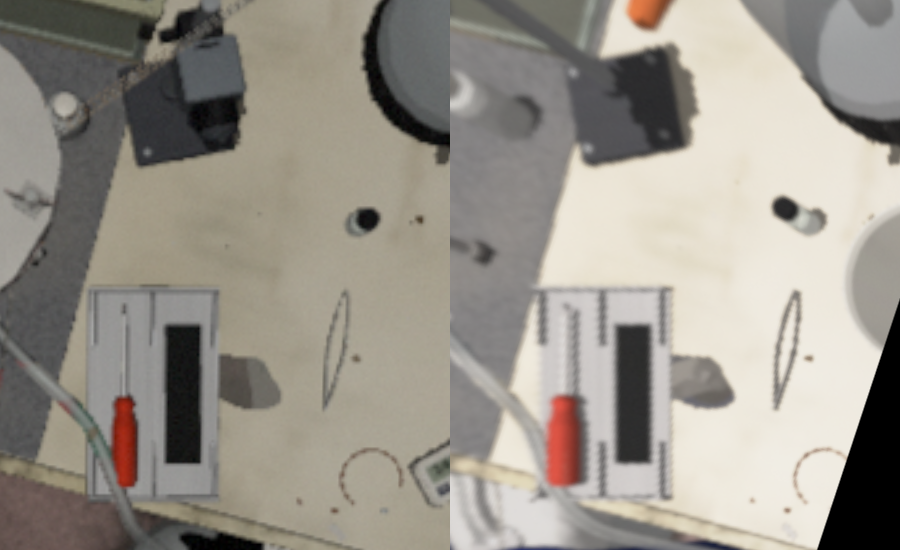

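```bash
python3 - <<'E'
from h import *
np.set_printoptions(precision=4,suppress=True)
W={c:np.load(c+'0.npz') for c in('top','side')}
for c in W:
    w=W[c]['w'];p=W[c]['p'].astype(int)
    s=(w[...,0]>.12)&(w[...,0]<.48)&(w[...,1]>-.5)&(w[...,1]<.62)&(w[...,2]>.1)&(w[...,2]<.7)
    q=w[s];k,n=np.unique(np.round(q/.05).astype(int),axis=0,return_counts=True)
    print(c,'corridor',len(q));print(np.c_[k*.05,n][n>2][:45])
    # tweezers
    o=ortho(c,W[c]['p'],.006).astype(int)
    g=o.max(2)[270:430,300:375];m=(g<np.median(g)-35).astype(np.uint8)
    n,l,st,ce=cv2.connectedComponentsWithStats(m,connectivity=8)
    i=1+np.argmax(st[1:,2]+st[1:,3]);rr=cv2.minAreaRect(np.argwhere(l==i)[:,::-1].astype(np.float32))
    print('tw',[.85-(270+rr[0][1])/1000,-.1-(300+rr[0][0])/1000],rr[1],rr[2],st[i])
    # camera head points
    s=(w[...,0]>.66)&(w[...,0]<.82)&(w[...,1]>-.36)&(w[...,1]<-.21)&(w[...,2]>.12)&(w[...,2]<.275)
    q=w[s];col=p[s]
    zt=q[q[:,2]>np.percentile(q[:,2],98)-.012]
    print('head',len(q),q.min(0),q.max(0),'top surf z',np.median(zt[:,2]))
    np.savez('head_'+c,q=q,col=col,uv=np.argwhere(s))
    u=np.argwhere(s);a,b=u.min(0)-15,u.max(0)+15
    cr=W[c]['p'][a[0]:b[0],a[1]:b[1]];cv2.imwrite('pics/head_%s.png'%c,cv2.resize(cr[...,::-1],None,fx=5,fy=5,interpolation=cv2.INTER_CUBIC)[:600,:800]);print('crop',a,b)
E
```

```text
top corridor 19
[[ 0.45 -0.1   0.1   7.  ]
 [ 0.45 -0.1   0.15  9.  ]
 [ 0.5  -0.1   0.15  3.  ]]
tw [0.5160643844604492, -0.4302296142578125] (4.864030838012695, 49.242523193359375) 13.392496109008789 [ 25  40  13  49 131]
head 1193 [ 0.6708 -0.3079  0.1207] [ 0.8196 -0.2102  0.2746] top surf z 0.2522341961796973
crop [ 84 336] [175 413]
side corridor 1707
[[  0.1    0.5    0.25   3.  ]
 [  0.1    0.5    0.3   18.  ]
 [  0.1    0.5    0.35  17.  ]
 [  0.1    0.55   0.25   5.  ]
 [  0.1    0.55   0.35  19.  ]
 [  0.1    0.55   0.4   27.  ]
 [  0.1    0.55   0.45  28.  ]
 [  0.15   0.5    0.25  82.  ]
 [  0.15   0.5    0.3  158.  ]
 [  0.15   0.5    0.35 147.  ]
 [  0.15   0.55   0.2    7.  ]
 [  0.15   0.55   0.25  26.  ]
 [  0.15   0.55   0.3   20.  ]
 [  0.15   0.55   0.35 223.  ]
 [  0.15   0.55   0.4  319.  ]
 [  0.15   0.55   0.45 325.  ]
 [  0.15   0.6    0.35  40.  ]
 [  0.2    0.55   0.4   46.  ]
 [  0.2    0.55   0.45  88.  ]
 [  0.2    0.6    0.3   27.  ]
 [  0.2    0.6    0.35  11.  ]
 [  0.2    0.6    0.4   17.  ]
 [  0.2    0.6    0.45  14.  ]
 [  0.45  -0.1    0.1   15.  ]
 [  0.45  -0.1    0.15  15.  ]
 [  0.5   -0.1    0.15   5.  ]]
tw [0.500023078918457, -0.43581538772583006] (22.698354721069336, 121.80210876464844) 7.125016689300537 [  23   20   29  121 1410]
head 1821 [ 0.6688 -0.31    0.12  ] [ 0.82   -0.2302  0.2747] top surf z 0.2541566558552917
crop [152 366] [240 455]
```

```bash
python3 - <<'E'
from h import *
np.set_printoptions(precision=4,suppress=True)
for c in('top','side'):
    f=np.load('head_%s.npz'%c);q,col=f['q'],f['col']
    s=(abs(q[:,2]-.254)<.009)
    rr=cv2.minAreaRect((q[s,:2]*1000).astype(np.float32));print(c,'top face',s.sum(),rr,np.median(q[s,2]))
    d=(q[:,2]>.18)&(col.max(1)<45)
    print('dark',d.sum(),np.percentile(q[d],[3,50,97],axis=0))
    for xx in np.arange(.665,.80,.01):
        k=(abs(q[:,0]-xx)<.005)&(q[:,2]>.13)
        if k.any():print('%.3f'%xx,k.sum(),q[k,1].min(),q[k,1].max(),q[k,2].min(),q[k,2].max(),col[k].mean())
E
```

```text
top top face 670 ((723.9345092773438, -278.4406433105469), (103.80624389648438, 52.259056091308594), 11.49858283996582) 0.2520459085944359
dark 357 [[ 0.6733 -0.3016  0.2194]
 [ 0.6959 -0.2741  0.2436]
 [ 0.7679 -0.2447  0.2517]]
0.675 78 -0.3026177092987182 -0.2692601092694266 0.21578020265405481 0.2501256556381118 33.22222222222222
0.685 72 -0.30313012562134145 -0.2666337249712721 0.2269117091794745 0.2523948196623177 14.99537037037037
0.695 102 -0.3030068968243772 -0.2571613506237248 0.21369712613892589 0.25547826720367417 30.69934640522876
0.705 124 -0.30794914448831295 -0.2550106503245388 0.2116515306738349 0.2567473495962706 79.33870967741936
0.715 108 -0.3056232700855645 -0.25328773096907387 0.2111972958954996 0.2599415068412096 85.30555555555556
0.725 123 -0.30400449807642344 -0.25112697579950377 0.21276030946503136 0.2584391988944584 84.63956639566396
0.735 111 -0.30154369036310036 -0.24940754955198896 0.21536398881423444 0.2595725487362778 84.23423423423424
0.745 75 -0.30159243868742647 -0.2454492470862619 0.23647375898083328 0.258863674045649 74.56888888888889
0.755 99 -0.
[... 1440 characters left out ...]
92099 0.20892719428896717 0.25671692902765775 106.42092457420925
0.735 145 -0.30501608307633654 -0.2521123772211084 0.20919378400533142 0.25741961609926134 104.0
0.745 98 -0.3026319298136607 -0.25379606595436316 0.20964806001657255 0.2588804611530427 87.07142857142857
0.755 211 -0.2995650758127185 -0.23946251244729888 0.13007447655597323 0.2746575469557073 84.75039494470774
0.765 126 -0.29119452421427267 -0.256219128612329 0.1317336349568478 0.2745895909292927 62.166666666666664
0.775 43 -0.288816687461772 -0.23018291416486733 0.13765148333031918 0.24715999688866044 48.82170542635659
0.795 50 -0.24401953673683824 -0.23909317817606235 0.13015551032010172 0.17339860395924106 104.21333333333334
```

View pics/head_side.png

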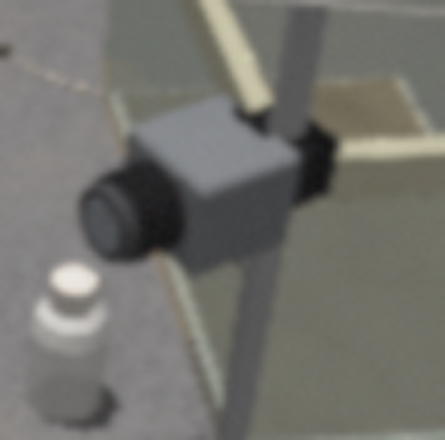

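Request:
move_arm(deltas=[-0.06,0,-0.02,0,0,0,1,-0.12,-0.02,-0.04,0,0,0,1,-0.16,-0.07,-0.06,0,0,0,1,-0.19,-0.13,-0.08,0,0,0,1,-0.21,-0.19,-0.08,0,0,0,1,-0.23,-0.25,-0.08,0,0,0,1,-0.24,-0.31,-0.08,0,0,0,1,-0.25,-0.37,-0.08,0,0,0,1,-0.26,-0.43,-0.08,0,0,0,1,-0.28,-0.49,-0.08,0,0,0,1,-0.3,-0.55,-0.08,0,0,0,1,-0.33,-0.6,-0.08,0,0,0,1])

```text
t: 2.7
tool_pos: [0.3176, -0.075, 0.3105]
orientation: [0.389, 3.114, -0.001]
force: [1.6, 0.6, 0.9]
opening: 0.0929
gripper_force: 0.0
```

Request:
move_arm(deltas=[-0.04,-0.05,0.0,0,0,0,1,-0.08,-0.1,0.0,0,0,-0.07,0.7,-0.13,-0.15,0.02,0,0,-0.07,0.7,-0.18,-0.2,0.04,0,0,-0.07,0.7,-0.22,-0.25,0.07,0,0,-0.07,0.7,-0.265,-0.305,0.1,0,0,-0.07,0.7,-0.265,-0.305,0.15,0,0,-0.07,0.7,-0.265,-0.305,0.2,0,0,-0.07,0.7,-0.265,-0.305,0.23,0,0,-0.07,0.7,-0.265,-0.305,0.23,0,0,-0.07,0.7])

```text
t: 3.95
tool_pos: [0.4977, -0.4315, 0.0753]
orientation: [-0.279, -3.123, -0.008]
force: [-0.4, 0.7, -0.3]
opening: 0.0648
gripper_force: 0.0
```

```bash
python3 - <<'E'
from h import *
p,d=cap('side');q,e=cap('top')
a=p[250:400,220:420];b=q[180:330,330:530]
cv2.imwrite('pics/tw1.png',cv2.resize(np.hstack([a,b])[...,::-1],None,fx=2,fy=2,interpolation=cv2.INTER_CUBIC))
s=robot.read_state();R=Rn.from_rotvec(s['orientation']).as_matrix();print(s['tool_pos'],R.round(3),s['q'])
E
```

```text
[ 0.50040649 -0.43398844  0.08100451] [[-0.984  0.177  0.001]
 [ 0.177  0.984 -0.001]
 [-0.001 -0.001 -1.   ]] [-7.91812028e-01  4.02007457e-01  1.44525020e+00  3.99301625e-06
  1.29320616e+00 -2.18492510e+00]
```

View pics/tw1.png

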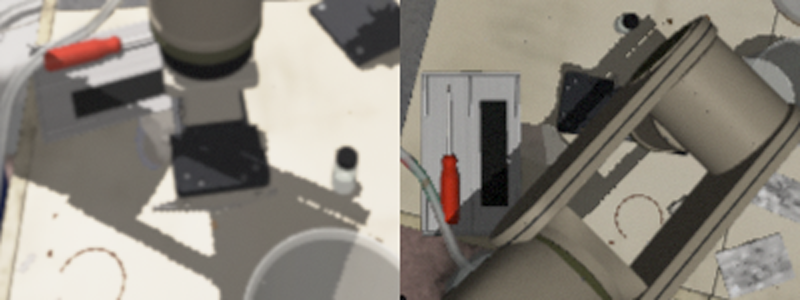

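Request:
move_arm(deltas=[0,-0.002,0.04,0,0,0,0.65,0,-0.002,0.06,0,0,0,0.65,0,-0.002,0.067,0,0,0,0.65,0,-0.002,0.067,0,0,0,0.65,0,-0.002,0.067,0,0,0,0,0,-0.002,0.067,0,0,0,0,0,-0.002,0.067,0,0,0,0,0,-0.002,0.067,0,0,0,0,0,-0.002,0.067,0,0,0,0], squeeze=15)

```text
t: 5.18
tool_pos: [0.4996, -0.4356, 0.0127]
orientation: [0.279, 3.129, 0.0]
force: [-0.2, 0.1, 0.6]
opening: 0.0155
gripper_force: 15.0
```

Request:
move_arm(deltas=[0,0,-0.02,0,0,0,0,0,0,-0.06,0,0,0,0,0.02,0.05,-0.07,0,0,-0.08,0,0.05,0.1,-0.07,0,0,-0.178,0,0.07,0.1425,-0.07,0,0,-0.178,0,0.07,0.1425,-0.06,0,0,-0.178,0,0.07,0.1425,-0.04,0,0,-0.178,0,0.07,0.1425,-0.04,0,0,-0.178,0,0.07,0.1425,-0.04,0,0,-0.178,0])

```text
t: 6.3
tool_pos: [0.4564, -0.2839, 0.0536]
orientation: [0.0, 3.141, -0.001]
force: [0.4, -1.0, 0.4]
opening: 0.0154
gripper_force: 15.0
```

```bash
python3 - <<'E'
from h import *
p,d=cap('side');q,e=cap('top')
a=p[230:380,200:400];b=q[180:330,300:500]
cv2.imwrite('pics/tw2.png',cv2.resize(np.hstack([a,b])[...,::-1],None,fx=2,fy=2,interpolation=cv2.INTER_CUBIC))
s=robot.read_state();R=Rn.from_rotvec(s['orientation']).as_matrix();print(s['tool_pos'],R.round(3),s['opening'],s['q'])
E
```

```text
[ 0.456516   -0.28383234  0.05370368] [[-1.     0.     0.001]
 [ 0.     1.    -0.001]
 [-0.001 -0.001 -1.   ]] 0.015792651247737793 [-6.51608798e-01  1.20850523e-01  1.83376697e+00 -4.73932835e-05
  1.18547535e+00 -2.22214194e+00]
```

View pics/tw2.png

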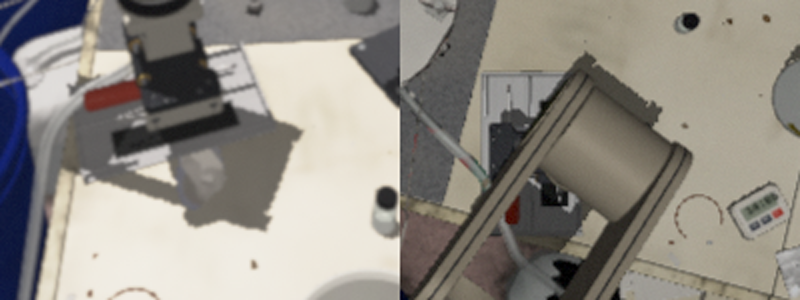

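Request:
move_arm(deltas=[0,0.001,0.02,0,0,0,0,0,0.001,0.03,0,0,0,0,0,0.001,0.035,0,0,0,0,0,0.001,0.035,0,0,0,0,0,0.001,0.035,0,0,0,0.35,0,0.001,0.035,0,0,0,0.35,0,0.001,0.035,0,0,0,0.35,0,0.001,0.01,0,0,0,0.35,0,0.001,-0.03,0,0,0,0.35,0,0.001,-0.08,0,0,0,0.35,0,0.001,-0.12,0,0,0,0.5])

```text
t: 7.78
tool_pos: [0.4562, -0.2822, 0.175]
orientation: [-0.0, 3.14, -0.002]
force: [-0.2, -0.3, 0.0]
opening: 0.0387
gripper_force: 0.0
```

```bash
python3 - <<'E'
from h import *
p,d=cap('side');q,e=cap('top')
a=p[230:380,200:400];b=q[180:330,300:500]
cv2.imwrite('pics/tw3.png',cv2.resize(np.hstack([a,b])[...,::-1],None,fx=2,fy=2,interpolation=cv2.INTER_CUBIC))
s=robot.read_state();print(s['tool_pos'],s['orientation'])
for c,p,d in(('side',p,d),('top',q,e)):
    w=pts(c,d);o=p.astype(int)
    red=(o[...,0]>90)&(o[...,1]<70)&(o[...,2]<70)&(abs(w[...,0]-.4)<.12)&(abs(w[...,1]+.22)<.08)&(w[...,2]>0.005)&(w[...,2]<.06)
    k=w[red]
    if len(k):print(c,len(k),k.min(0),np.median(k,0),k.max(0))
E
```

```text
[ 0.45854424 -0.28393451  0.17880544] [-4.19198416e-04  3.13395423e+00 -9.11994981e-03]
side 340 [ 0.36557714 -0.23698263  0.00962496] [ 0.4054154  -0.2305968   0.02395859] [ 0.45125303 -0.21750952  0.03184565]
```

View pics/tw3.png

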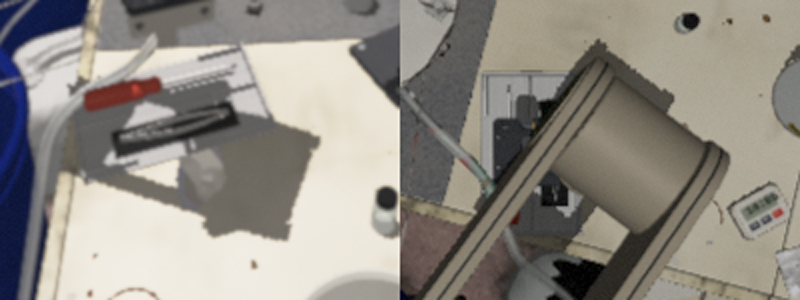

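```bash
python3 - <<'E'
from h import *
np.set_printoptions(precision=3,suppress=True)
for c in('top','side'):
    f=np.load(c+'0.npz');w=f['w']
    for xx in(.36,.38,.40,.41,.42,.43,.44,.45,.46):
        k=(abs(w[...,0]-xx)<.005)&(w[...,1]>-.24)&(w[...,1]<-.12)&(w[...,2]>.014)&(w[...,2]<.1)
        q=w[k];i=np.argsort(q[:,1]);print(c,xx,' '.join('%d:%d'%(a*1000,b*1000) for a,b in q[i,1:]))
s=robot.read_state();print(s['tool_pos'],s['orientation'])
E
```

```text
top 0.36 -224:16 -224:17 -223:22 -221:21 -221:20 -221:23 -221:26 -219:18 -218:19 -218:23 -218:25 -216:24 -216:25 -215:26 -215:30 -213:18 -213:19 -213:25 -213:29 -211:20 -211:22 -210:24 -210:26 -208:17 -208:26
top 0.38 -234:16 -234:16 -234:19 -232:18 -232:20 -231:22 -231:23 -229:21 -229:26 -228:28 -228:28 -226:24 -226:27 -226:27 -226:29 -223:26 -223:26 -223:28 -223:30 -221:26 -221:27 -221:26 -221:27 -219:18 -218:22 -218:27 -218:29 -216:24 -216:25 -216:27 -215:29 -213:22 -213:24 -213:23 -213:23 -211:24 -210:25 -210:26 -210:27 -208:25 -208:26 -208:30 -208:32 -205:25 -205:26 -205:29 -205:30 -203:22 -203:23 -203:24 -202:32 -200:22 -200:24
top 0.4 -232:17 -232:19 -232:20 -232:22 -229:24 -229:25 -229:26 -229:28 -226:23 -226:27 -226:28 -224:26 -223:28 -223:27 -221:19 -221:27 -221:28 -221:33 -219:25 -218:26 -218:26 -218:31 -216:23 -216:24 -216:25 -216:26 -214:20 -213:25 -213:26 -213:27 -211:19 -211:20 -211:23 -211:28 -209:17 -208:24 -206:18 -206:22 -206:23 -205:25 -203:26 -203:26 -203:28 -200:24 -200:24 -200:25 -200:26 -198:23 -198:27 -198:29 -195:21 -195:23 -195:25 -195:25 -193:18 -193:21 -1
[... 6558 characters left out ...]
5:22 -225:25 -224:23 -223:24 -222:25 -221:25 -221:15 -221:23 -221:18 -220:21 -218:25 -218:24 -180:15 -178:16 -176:14 -176:17 -175:17 -175:21 -173:18 -173:21 -173:22 -172:21 -172:15 -172:18 -172:24 -171:18 -170:22 -169:19 -169:19 -168:23 -167:22 -167:20 -165:21 -165:23 -165:22 -165:23 -162:22 -161:20 -160:21 -160:22 -156:20 -156:21 -154:21
side 0.46 -225:14 -224:16 -224:14 -224:15 -224:16 -223:19 -223:16 -222:19 -222:16 -220:15 -220:17 -169:18 -166:18 -166:20 -165:17 -164:20 -163:22 -162:17 -162:20 -162:20 -160:17 -160:21 -159:19 -159:22 -158:22 -157:20 -156:22 -156:22 -155:23 -155:20 -153:21 -153:22 -152:21 -150:22 -150:21 -149:20 -145:19 -141:19
[ 0.459 -0.284  0.179] [-0.     3.134 -0.009]
```

Request:
move_arm(deltas=[0.011,0.06,0.0,0,0,0,0.31,0.011,0.06,0.04,0,0,0,0.31,0.011,0.06,0.09,0,0,0,0.31,0.011,0.06,0.11,0,0,0,0.31,0.011,0.06,0.11,0,0,0,0.31,0.011,0.06,0.11,0,0,0,0.31])

```text
t: 8.62
tool_pos: [0.4454, -0.2223, 0.0635]
orientation: [-0.0, 3.141, -0.001]
force: [1.0, 0.0, 0.8]
opening: 0.0288
gripper_force: 0.0
```

Request:
move_arm(deltas=[0,-0.001,0.02,0,0,0,0.31,0,-0.001,0.035,0,0,0,0.31,0,-0.001,0.042,0,0,0,0.31,0,-0.001,0.0465,0,0,0,0.31,0,-0.001,0.0465,0,0,0,0.31])

```text
t: 9.25
tool_pos: [0.4449, -0.2229, 0.0162]
orientation: [0.0, -3.142, -0.0]
force: [0.1, 0.9, -0.0]
opening: 0.029
gripper_force: 0.0
```

No contact. Closing.

Request:
move_arm(deltas=[0,0,0,0,0,0,0,0,0,0,0,0,0,0,0,0,0,0,0,0,0,0,0,0,0,0,0,0,0,0,-0.01,0,0,0,0,0,0,-0.03,0,0,0,0,0,0,-0.06,0,0,0,0,0,0,-0.06,0,0,0,0], squeeze=40)

```text
t: 10.25
tool_pos: [0.4467, -0.2241, 0.0791]
orientation: [-0.0, 3.137, -0.004]
force: [0.4, -0.2, -1.4]
opening: 0.0202
gripper_force: 39.9
```

```bash
python3 - <<'E'
from h import *
np.set_printoptions(precision=4,suppress=True)
s=robot.read_state();print(s['tool_pos'],s['orientation'],s['opening'],s['gripper_force'],s['force'])
p,d=cap('side');w=pts('side',d);np.savez('s4.npz',p=p,w=w);o=p.astype(int)
red=(o[...,0]>90)&(o[...,1]<75)&(o[...,2]<75)&(abs(w[...,0]-.4)<.12)&(abs(w[...,1]+.22)<.08)&(w[...,2]>0.03)&(w[...,2]<.12)
k=w[red];print(len(k),k.min(0),np.median(k,0),k.max(0))
for xx in np.arange(.36,.46,.01):
    j=k[abs(k[:,0]-xx)<.005]
    if len(j):print('%.3f'%xx,len(j),j[:,2].min(),j[:,2].max(),j[:,1].mean())
a=p[230:330,210:370];cv2.imwrite('pics/s4.png',cv2.resize(a[...,::-1],None,fx=4,fy=4,interpolation=cv2.INTER_CUBIC))
E
```

```text
[ 0.4467 -0.2241  0.0791] [-0.0003  3.1372 -0.0044] 0.020245643497674503 39.85321632804698 [ 0.3769 -0.2373 -1.3902]
113 [ 0.3695 -0.2383  0.0725] [ 0.3909 -0.2345  0.0825] [ 0.4121 -0.2303  0.0894]
0.370 16 0.0745518161918248 0.0893580959845117 -0.23407128531181026
0.380 25 0.07245576539711081 0.08608772535827929 -0.23459252636987438
0.390 27 0.07322574123443662 0.0872821763900469 -0.2344284051138807
0.400 27 0.07452317106897693 0.0883571349976369 -0.23425558173381555
0.410 18 0.07828237959536405 0.08848270721215147 -0.2344629775925323
```

View pics/s4.png

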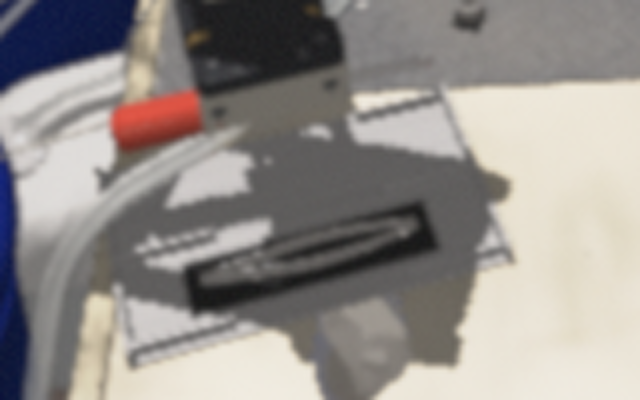

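Request:
move_arm(deltas=[0,0,-0.03,0,0,0,0,0,-0.01,-0.07,0,0,-0.03,0,-0.01,-0.03,-0.11,0,0,-0.08,0,-0.02,-0.06,-0.14,0,0,-0.14,0,-0.03,-0.085,-0.15,0,0,-0.18,0,-0.035,-0.102,-0.152,0,0,-0.194,0,-0.038,-0.102,-0.152,0,0,-0.194,0,-0.038,-0.102,-0.152,0,0,-0.194,0,-0.038,-0.102,-0.152,0,0,-0.194,0])

```text
t: 11.42
tool_pos: [0.4826, -0.324, 0.2275]
orientation: [0.305, -3.126, -0.001]
force: [-0.5, -0.2, -0.4]
opening: 0.02
gripper_force: 39.9
```

```bash
python3 - <<'E'
from h import *
np.set_printoptions(precision=4,suppress=True)
s=robot.read_state();print(s['tool_pos'],s['orientation'],s['opening'],s['gripper_force'],s['force'])
ims=[]
for c in('side','top'):
    p,d=cap(c);w=pts(c,d);np.savez(c+'5.npz',p=p,w=w);o=p.astype(int)
    red=(o[...,0]>90)&(o[...,1]<75)&(o[...,2]<75)&(abs(w[...,0]-.45)<.15)&(abs(w[...,1]+.32)<.08)&(w[...,2]>0.15)&(w[...,2]<.3)
    k=w[red];print(c,len(k))
    if len(k):print(k.min(0),np.median(k,0),k.max(0))
    s=(w[...,0]>.50)&(w[...,0]<.66)&(abs(w[...,1]+.31)<.05)&(w[...,2]>.18)&(w[...,2]<.26);k=w[s]
    print('shaft',len(k))
    for xx in np.arange(.50,.66,.01):
        j=k[abs(k[:,0]-xx)<.005]
        if len(j):print('%.3f'%xx,len(j),np.median(j,0))
    for l in('screwdriver_tip','lens'):
        for r in robot.recognise(c,l)[:2]:
            u,v=r['uv'];print(l,np.round([u,v,r['confidence']],2),w[int(v),int(u)])
    a=p[130:280,260:460] if c=='side' else p[110:260,300:500];ims.append(a)
cv2.imwrite('pics/f5.png',cv2.resize(np.hstack(ims)[...,::-1],None,fx=2,fy=2,interpolation=cv2.INTER_CUBIC))
E
```

```text
[ 0.4826 -0.324   0.2275] [ 0.3052 -3.1259 -0.0014] 0.01998145048493282 39.85316523903748 [-0.4682 -0.2494 -0.3635]
side 393
[ 0.4028 -0.3511  0.2207] [ 0.4403 -0.3416  0.2326] [ 0.4763 -0.3216  0.2407]
shaft 22
0.570 13 [ 0.5699 -0.311   0.2272]
0.580 9 [ 0.5774 -0.3068  0.2261]
screwdriver_tip [270.9  240.5    0.58] [ 0.4338 -0.3393  0.2381]
lens [406.4  189.6    0.89] [ 0.7068 -0.3032  0.2524]
lens [284.6  290.2    0.41] [ 0.4513 -0.2751  0.0123]
top 176
[ 0.4043 -0.3467  0.2281] [ 0.4261 -0.3324  0.2367] [ 0.4435 -0.3212  0.2449]
shaft 49
0.540 8 [ 0.5403 -0.3134  0.2293]
0.550 13 [ 0.5496 -0.3129  0.2267]
0.560 13 [ 0.5606 -0.3105  0.2293]
0.570 11 [ 0.5698 -0.3088  0.2285]
0.580 4 [ 0.578  -0.3073  0.2249]
screwdriver_tip [411.9 272.6   0.7] [ 0.422  -0.3326  0.2399]
lens [385.8  135.9    0.85] [ 0.723  -0.279   0.2529]
```

View pics/f5.png

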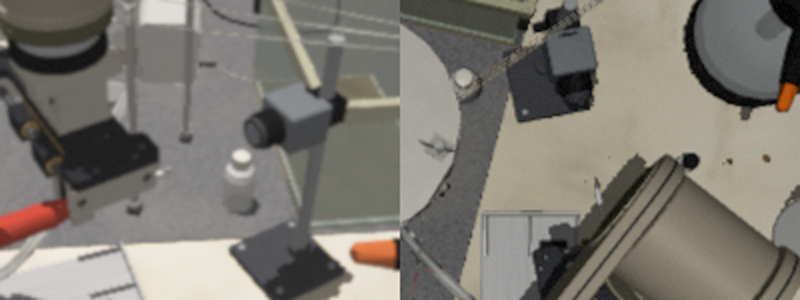

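Request:
move_arm(deltas=[-0.004,0,-0.001,0,0,0,0,-0.004,0,-0.001,0,0,0,0,-0.004,0,-0.001,0,0,0,0,-0.004,0,-0.001,0,0,0,0,-0.004,0,-0.001,0,0,0,0,-0.004,0,-0.001,0,0,0,0,-0.004,0,-0.001,0,0,0,0,-0.004,0,-0.001,0,0,0,0])

```text
t: 12.72
tool_pos: [0.4868, -0.3242, 0.2291]
orientation: [0.305, -3.127, 0.0]
force: [0.4, 0.1, -1.2]
opening: 0.0199
gripper_force: 39.9
```

```bash
python3 - <<'E'
from plant import robot
s=robot.read_state();print(s['tool_pos'],s['opening'],s['gripper_force'],abs(s['dq']).max())
print(robot.close_job())
E
```

```text
[ 0.48679341 -0.32417624  0.2291258 ] 0.01994380288218493 39.85284999740543 0.0017240130976760215
the job is handed in; nothing more can be done
None
```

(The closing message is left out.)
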